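# Load the kitchen caddy and wheel it into its bay

### The arm

A 6-joint arm with a two-finger parallel gripper is mounted at the origin on a cart in front of the work surface, level with it; the furniture and walls round the work are solid. World frame = base frame: x ahead of the robot, y to its left, z up, the work surface at z = 0. Lengths are in m, angles in rad, forces in N, time in s.
With the tool pointing down it reaches from about 0.25 to 0.725 m from the base axis. Payload 4 kg.
Tool frame: the origin (TCP) lies midway between the tips of the shut fingers; the grasp point (between the pads) lies behind it (r.grip_depth is the y of the grasp point in the tool frame, in m); y points along the fingers, z is the direction in which the jaws open and shut, and the axes are right-handed (so a half turn about y gives the same grasp; the last joint's range is limited). The gripper opens to 85 mm and grips with 20 to 120 N. Pads are 22 mm wide; open, the fingers measure 114 mm over their backs; the gripper's body (76 mm by 85 mm) begins 54 mm behind the grasp point. The pads swing forward as they close: fully open they stand 13 mm farther back than shut.
Start: joints at [-1.319, 0.241, 0.005, 1.335, 0, 1.571], TCP at [0.125, -0.484, 0.231] pointing down, gripper open.
Joint ranges: [-2.72, 2.72], [-1.05, 1.87], [-1.09, 1.28], [-1.99, 2.15], [-1.42, 1.44], [-3.14, 3.14]. Speed limits (rad/s): [2.79, 2.79, 3.14, 3.14, 3.14, 3.14].

### API

Orientations are given as a unit quaternion [w, x, y, z].
In Python, from plant import status, read_camera, get_calibration, r, spotter gives the robot as it stands.
- The arm moves only by the tool jog_arm, never from a script. Its argument "deltas" is a list that holds one entry, the list of rows, each a list of 7 numbers: the turn, a rotation vector about the tool's x, y, z as a fraction of full scale, then the shift along the tool's x, y, z as a fraction of full scale, then the gripper command: -1 is fully open, 1 is shut, values between are in proportion. A call has 1 to 10 rows; each row is the pose to reach, as a shift and turn from the pose measured when the call began, along the tool's axes at that moment; what a row does not reach only later rows make up. Full scale, the value 1, is 15 cm for a shift and 30 degrees for a turn. A row lasts 1/8 s, in which the tool goes at most 62.5 mm and 10.7 degrees, less where a joint would pass 70% of its speed; a pose out of reach is approached as far as the arm can. A call with a number of a shift or a turn outside -1 to 1 is refused whole. A call with a gripper value outside its range is refused whole. The fingers move at their own pace and stop on an object; "squeeze" is the grip in N (left out, the last holds). Time passes only in rows, so rows that repeat a pose let the fingers close. It gives the time, the measured TCP pose, the force and the opening at its end, in the units of the state.
- status.state(): the state, without advancing time (a new reading comes with each control period).
- read_camera(name): name is "side" or "top"; returns the picture (400x640x3 uint8, blue, green, red); there is no depth.
- get_calibration(name): a dict with "mtx" (3x3 intrinsics, pixels), "T" (4x4, takes a point from camera to world coordinates). Camera axes: x right, y down, z forward; pixel columns grow to the right and rows downward; lengths in m; the calibration is good to about 2 mm. A picture is of the moment at which its call begins. get_calibration takes no time and is no camera call.
- r.sign_off(): hands the job in, once; it reports no verdict.
Trained networks look in the newest picture that a camera, given by its name, has taken for a name from the list of things; names that differ only in an ending like _2 or _b are one class to them, and where a whole thing is asked for, a point or a joint stands for the part that bears it (a point fixed in the world has none). Each returns a list of dicts, best first, with "score" (0 to 1); they miss things now and then, are a little off and sometimes report something else, mostly with a low value. They report only what shows in the picture. A call takes as long as a camera call. They do not tell look-alikes from the thing itself.
- spotter.recognise(label, camera): "extent" ([left, top, width, height] in pixels, round what is visible of it).
- spotter.landmark_of(label, camera): "xy" ([column, row] in pixels: a listed point, or the origin of a listed thing).
The state is a dict: "time": time; "qpos": joint angles; "joint_vel": joint speeds; "tau": joint torques, N m; "ee_pos": TCP position; "ee_rot": TCP orientation; "contact_force": force on the tool from outside, world axes, zero at the start; "wrist_torque": the same for the moment, N m; "width": opening from 0.0 (shut) to 1.0 (fully open).
Only numpy, scipy, OpenCV 4.12 (cv2) and the standard library are available. Lean on these libraries where they do the work, as an engineer would, in place of code of your own. Each camera call takes 0.05 s, during which the arm holds its last target. There are 200 camera calls.

### The job

Stand the taller, narrower tin upright on the deck of the little wheeled caddy. Then roll the caddy forwards (handle end last) until all four swivel castors trail straight behind their pivots, and steer it into the U-shaped bay marked on the worktop, entering by the open end and finishing with a straight forward run, so that it stands square and central within the marked outline with the castors still trailing straight and the tin upright on it. Keep the caddy's wheels on the worktop, do not let the tin fall, and leave everything else where it is.

Things in the scene. Friction and masses are not known exactly. Their poses are not given: they have to be found in the camera images.
- caddy: small loose rolling caddy: flat wooden deck 150 mm long (its x), 110 mm wide (its y), 12 mm thick, top 48 mm above the worktop, on four swivel castors; about 0.9 kg. Origin: on the worktop under the deck's centre; x points forwards, away from the push handle, y to its left, z up.
- handle (a point): middle of the caddy's push handle: a level bar along the caddy's y, 14 mm thick with a wooden grip 64 mm long, on two 10 mm steel posts at the rear edge; this point is on the bar's axis, 68 mm behind the caddy's centre and 140 mm above the worktop. The top of a tall tin on the deck stands 20 mm lower than this point. Can be pinched from above with the fingers closing along the caddy's x. Same axes as the caddy.
- deck (a point): point on top of the deck (48 mm above the worktop), 20 mm ahead of the caddy's centre on its middle line: a good place for the tin. A steel rail 6 mm thick runs round the front and both sides, 14 mm above the deck (top 65 mm above the worktop), 48 mm either side of the middle line and 68 mm ahead of the centre.
- bay: parking bay: a flat U of dark steel strip, 12 mm wide, let into the white worktop (nothing to bump over). Inside 180 mm long and 140 mm wide; origin at the centre of the inside, at worktop height; x points from the open end to the closed end (the way the caddy faces when parked, its handle over the open end), y to its left.
- tall_tin: food tin, the taller and narrower of the two tins: 57 mm across, 72 mm tall, upright, some 0.2 kg; origin at the centre of its bottom, z up.
- wide_tin: food tin, the wider and lower of the two: 75 mm across, 58 mm tall; origin at the centre of its bottom. A bystander.
- bowl: small round bowl (of the two on the worktop the one nearer the robot), 105 mm across, 51 mm tall; origin at the centre of its bottom. A bystander. Above this rear part of the worktop hangs a wall cabinet, its front 0.57 m ahead of the robot, its underside 0.62 m above the worktop: mind a raised arm.
- onion: onion, about 84 mm across and 82 mm tall; origin at the centre of its underside. A bystander.
- lemon: the lemon straight ahead of the robot, 71 x 53 x 51 mm; origin at its underside. A bystander.
- hub_fl (a point): centre of the front left castor's wheel (28 mm diameter, 9 mm wide), 16 mm from its swivel axis, which stands at x = 50, y = 42 mm in the caddy's frame. Swings freely all round; trails straight when it is directly behind that axis, at x = 34 mm in the caddy's frame. Rolling the caddy forwards some 80 mm brings it there; sideways or backward rolling turns it away.
- hub_fr (a point): centre of the front right castor's wheel (28 mm diameter, 9 mm wide), 16 mm from its swivel axis, which stands at x = 50, y = -42 mm in the caddy's frame. Swings freely all round; trails straight when it is directly behind that axis, at x = 34 mm in the caddy's frame. Rolling the caddy forwards some 80 mm brings it there; sideways or backward rolling turns it away.
- hub_rl (a point): centre of the rear left castor's wheel (28 mm diameter, 9 mm wide), 16 mm from its swivel axis, which stands at x = -50, y = 42 mm in the caddy's frame. Swings freely all round; trails straight when it is directly behind that axis, at x = -66 mm in the caddy's frame. Rolling the caddy forwards some 80 mm brings it there; sideways or backward rolling turns it away.
- hub_rr (a point): centre of the rear right castor's wheel (28 mm diameter, 9 mm wide), 16 mm from its swivel axis, which stands at x = -50, y = -42 mm in the caddy's frame. Swings freely all round; trails straight when it is directly behind that axis, at x = -66 mm in the caddy's frame. Rolling the caddy forwards some 80 mm brings it there; sideways or backward rolling turns it away.
Mind the look-alikes: they are no part of the job. What is shaped like the tall_tin but orange is not meant.

How it is judged:
On the way, in this order (a step that is already met when the one before it is completed fails the run):
1. the tall tin stands upright on the caddy's deck, let go, with the caddy still well short of the bay (z of tall_tin in the frame of caddy between 0.043 and 0.053 m and x of tall_tin in the frame of caddy between -0.06 and 0.06 m and y of tall_tin in the frame of caddy between -0.045 and 0.045 m and angle between tall_tin's own z axis and vertical below 0.1 rad and contact force between the fingers and tall_tin below 0.2 N and horizontal distance between caddy and bay above 0.15 m), for 0.2 s.
2. all four castors trail straight (within about 20 degrees) while the loaded caddy is still at least 60 mm short of its place in the bay (x of each of hub_fl, hub_fr in the frame of caddy below 0.035 m and x of each of hub_rl, hub_rr in the frame of caddy below -0.065 m and z of tall_tin in the frame of caddy between 0.043 and 0.053 m and x of tall_tin in the frame of caddy between -0.06 and 0.06 m and y of tall_tin in the frame of caddy between -0.045 and 0.045 m and angle between tall_tin's own z axis and vertical below 0.1 rad and horizontal distance between caddy and bay above 0.06 m), for 0.2 s.
At the end, for the whole second after the job is handed in: The caddy stands at rest on its wheels in the bay, its centre within 15 mm of the bay's centre and its length within 6 degrees of the bay's, handle over the open end; all four castors trail straight behind their pivots (within about 20 degrees); the taller tin stands upright on the deck (z of tall_tin in the frame of caddy between 0.043 and 0.053 m and x of tall_tin in the frame of caddy between -0.06 and 0.06 m and y of tall_tin in the frame of caddy between -0.045 and 0.045 m and angle between tall_tin's own z axis and vertical below 0.1 rad and x of each of hub_fl, hub_fr in the frame of caddy below 0.035 m and x of each of hub_rl, hub_rr in the frame of caddy below -0.065 m and horizontal distance between caddy and bay below 0.015 m and angle between the x axis of caddy and the x axis of bay, either way round below 0.105 rad and x of handle in the frame of bay below 0 m and height (world z) of caddy below 0.006 m and angle between caddy's own z axis and vertical below 0.05 rad and linear speed of each of caddy, tall_tin below 0.01 m/s); the robot touches nothing.
It fails at once if the caddy is lifted or tipped (height (world z) of caddy above 0.012 m or angle between caddy's own z axis and vertical above 0.2 rad).
It fails at once if the tall tin tips over (angle between tall_tin's own z axis and vertical above 0.6 rad).
It fails at once if another thing is moved more than 20 mm from its place (distance of any of wide_tin, bowl, onion, lemon from where it was at the start of the episode above 0.02 m).
It also fails if it takes over 64 s, if anything falls off the work surface, if the arm or the gripper's body presses on something with over 40 N, if the wrist force passes 120 N, or if a joint passes its speed limit or range.

## Working session

There is one attempt and no reset: what is moved stays moved. The work goes in short steps, Python scripts to look and compute and a tool call to move; the robot and the scene stay as the last step left them, time stands still between calls to the robot, and variables do not carry over. Pictures are saved under pics/ and viewed, about 8 in all and at most 12, crops included, and the job is handed in when it is done.

Besides the shell and the picture viewer there is one more tool, called after "Call:" as name(argument=value, ...) on one line, values as JSON. jog_arm: Moves the arm, as the interface text tells. Its arguments: {"type":"object","properties":{"deltas":{"type":"array"},"squeeze":{"type":"number"}},"required":["deltas"]}

```bash
ls; mkdir -p pics; cat > h.py <<'E'
import numpy as np, cv2
from plant import status, read_camera, get_calibration, r, spotter
def ray(cam,uv,z):
    c=get_calibration(cam);K=np.array(c["mtx"]);T=np.array(c["T"])
    d=T[:3,:3]@np.linalg.inv(K)@np.array([uv[0],uv[1],1.]);o=T[:3,3]
    return o+d*(z-o[2])/d[2]
def proj(cam,p):
    c=get_calibration(cam);K=np.array(c["mtx"]);T=np.array(c["T"])
    q=K@(T[:3,:3].T@(np.array(p)-T[:3,3]));return q[:2]/q[2]
E
python3 - <<'E'
from h import *
s=status.state();print({k:np.round(v,3) for k,v in s.items()},r.grip_depth)
for c in("top","side"):
    cv2.imwrite(f"pics/{c}0.png",read_camera(c))
    print(c,np.round(get_calibration(c)["T"],3).tolist(),np.round(get_calibration(c)["mtx"],1).tolist())
Z=dict(caddy=0,handle=.14,deck=.048,bay=0,tall_tin=0,wide_tin=0,bowl=0,onion=0,lemon=0,hub_fl=.014,hub_fr=.014,hub_rl=.014,hub_rr=.014)
for c in("top","side"):
  for n,z in Z.items():
    for d in spotter.landmark_of(n,c)[:3]:
        print(c,n,round(d["score"],2),np.round(d["xy"],1),np.round(ray(c,d["xy"],z),3))
E
```

```text
pics
{'time': np.float64(0.0), 'qpos': array([-1.319,  0.241,  0.004,  1.335, -0.   ,  1.571]), 'joint_vel': array([-0.001, -0.001,  0.   ,  0.001,  0.   , -0.001]), 'tau': array([ 1.0000e-03, -3.7232e+01,  2.5241e+01,  1.7000e-02, -0.0000e+00,
       -0.0000e+00]), 'ee_pos': array([ 0.124, -0.484,  0.23 ]), 'ee_rot': array([ 0.089, -0.089,  0.702, -0.701]), 'contact_force': array([0.056, 0.687, 0.256]), 'wrist_torque': array([0.022, 0.03 , 0.022]), 'width': np.float64(0.999)} -0.0187
top [[0.008, -0.983, 0.182, 0.375], [-1.0, -0.007, 0.011, 0.024], [-0.01, -0.182, -0.983, 1.274], [0.0, 0.0, 0.0, 1.0]] [[403.1, 0.0, 319.5], [0.0, 403.1, 203.3], [0.0, 0.0, 1.0]]
side [[-0.839, -0.347, 0.418, -0.002], [-0.543, 0.541, -0.642, 0.923], [-0.004, -0.766, -0.642, 1.003], [0.0, 0.0, 0.0, 1.0]] [[366.7, 0.0, 322.7], [0.0, 366.7, 192.9], [0.0, 0.0, 1.0]]
top caddy 0.56 [411.7 244.3] [ 0.481 -0.253  0.   ]
top handle 0.9 [442.3 229.4] [ 0.512 -0.31   0.14 ]
top deck 0.83 [407.1 245.6] [ 0.473 -0.228  0.048]
top deck 0.24 [437.9 254.2] [ 0.448 -0.32   0.048]
top tall_tin 0.91 [213.9 232.6] [0.514
[... 559 characters left out ...]
 178.6] [ 0.484 -0.23   0.048]
side deck 0.72 [329.3 173.8] [ 0.666 -0.154  0.048]
side deck 0.37 [383.  161.8] [ 0.51  -0.36   0.048]
side bay 0.89 [325.  248.7] [0.474 0.179 0.   ]
side bay 0.38 [280.9 279.3] [0.525 0.372 0.   ]
side tall_tin 0.91 [284.6 282.1] [0.508 0.374 0.   ]
side tall_tin 0.72 [256.1 298.5] [0.546 0.473 0.   ]
side tall_tin 0.64 [278.  316.5] [0.448 0.485 0.   ]
side wide_tin 0.62 [381.1 165.8] [ 0.529 -0.391  0.   ]
side bowl 0.62 [329.5 173.5] [ 0.7  -0.21  0.  ]
side onion 0.73 [278.9 207.7] [0.75  0.096 0.   ]
side onion 0.59 [379.2 162.9] [ 0.547 -0.407  0.   ]
side onion 0.52 [348.3 159.3] [ 0.684 -0.354  0.   ]
side lemon 0.49 [277.4 207.5] [0.756 0.098 0.   ]
```

View pics/top0.png

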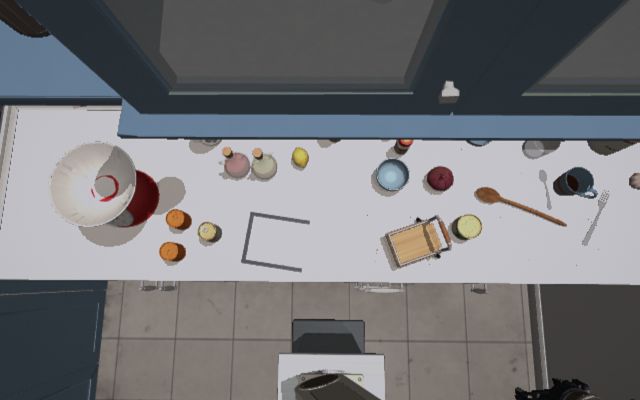

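View pics/side0.png

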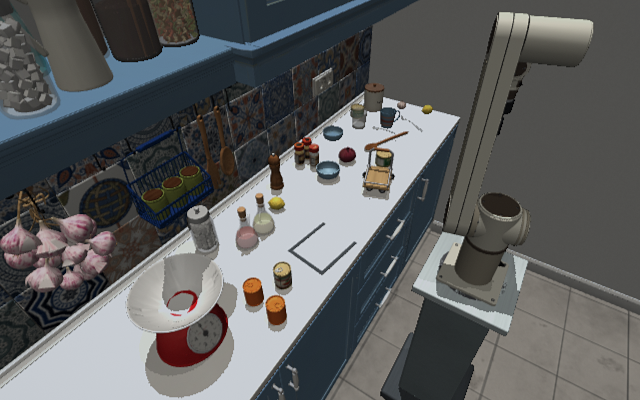

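Top shows the caddy at (415,243) facing left, with its handle at (442,232), and the bay at (278,241) opening to the right. Possible tins are the labelled one (208,232), orange look-alikes at (177,218) and (172,252), and the low wide tin at (467,228). I choose the labelled tall tin at (208,232), which is (284,275) in the side view, and check it in a crop.

```bash
python3 - <<'E'
from h import *
t=cv2.imread("pics/top0.png");s=cv2.imread("pics/side0.png")
f=lambda i,x,y,w,h,W,H:cv2.resize(i[y:y+h,x:x+w],(W,H),interpolation=cv2.INTER_CUBIC)
a=f(t,375,205,115,70,690,420)
b=f(t,230,200,90,80,400,356)[:180*2]
b=cv2.resize(b,(202,180)); 
m=np.zeros((600,690,3),np.uint8);m[:420]=a;m[420:600,:202]=b;m[420:600,210:410]=f(t,165,205,60,54,200,180);m[420:600,420:620]=f(s,235,255,70,63,200,180)
cv2.imwrite("pics/m1.png",m)
# bay strip: dark pixels on white
g=cv2.cvtColor(t,cv2.COLOR_BGR2GRAY)
mask=np.zeros_like(g);mask[205:275,235:318]=(g[205:275,235:318]<130)
n,l,st,c=cv2.connectedComponentsWithStats(mask)
i=1+np.argmax(st[1:,4]);ys,xs=np.nonzero(l==i)
P=np.array([ray("top",(x,y),0)[:2] for x,y in zip(xs,ys)],np.float32)
rc=cv2.minAreaRect(P);print(rc,np.round(cv2.boxPoints(rc),3))
g=cv2.cvtColor(s,cv2.COLOR_BGR2GRAY)
mask=np.zeros_like(g);mask[218:278,285:360]=(g[218:278,285:360]<130)
n,l,st,c=cv2.connectedComponentsWithStats(mask)
i=1+np.argmax(st[1:,4]);ys,xs=np.nonzero(l==i)
P=np.array([ray("side",(x,y),0)[:2] for x,y in zip(xs,ys)],np.float32)
rc=cv2.minAreaRect(P);print(rc,np.round(cv2.boxPoints(rc),3))
E
```

```text
((0.48759669065475464, 0.1775563359260559), (0.19178566336631775, 0.16365785896778107), 81.59382629394531) [[0.393 0.095]
 [0.555 0.071]
 [0.583 0.26 ]
 [0.421 0.284]]
((0.4883626699447632, 0.17626899480819702), (0.19164931774139404, 0.16400274634361267), 81.50531768798828) [[0.393 0.094]
 [0.555 0.069]
 [0.584 0.259]
 [0.421 0.283]]
```

View pics/m1.png

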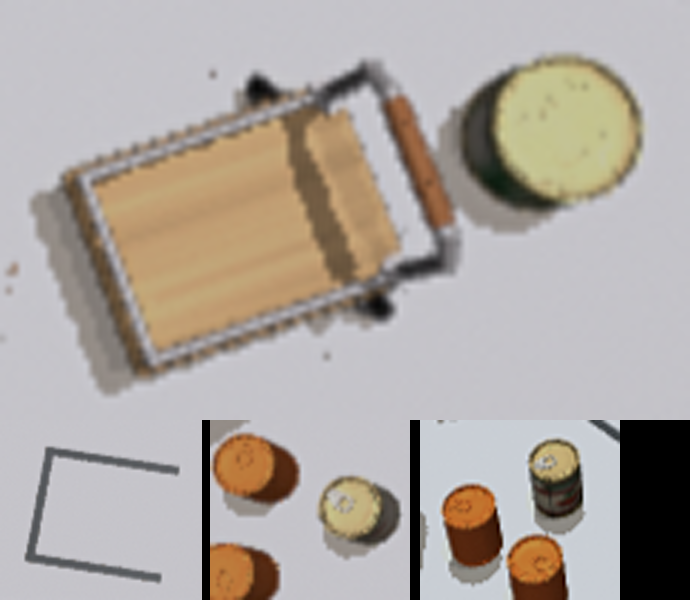

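```bash
cat >> h.py <<'E'
from scipy.spatial.transform import Rotation as Ro
def cur():
    s=status.state();q=s["ee_rot"];return np.array(s["ee_pos"]),Ro.from_quat([q[1],q[2],q[3],q[0]]).as_matrix()
def Rd(deg):
    a=np.radians(deg);y=np.array([0,0,-1.]);z=np.array([np.cos(a),np.sin(a),0]);return np.c_[np.cross(y,z),y,z]
def go(p,deg,p0=None,R0=None):
    if p0 is None:p0,R0=cur()
    w=Ro.from_matrix(R0.T@Rd(deg)).as_rotvec()/np.radians(30);d=R0.T@(np.array(p)-p0)/.15
    return np.round(np.r_[w,d],3)
def info():
    p,R=cur();s=status.state();print("t",round(s["time"],2),"p",np.round(p,4),"jaw",round(np.degrees(np.arctan2(R[1,2],R[0,2])),2),"ydown",np.round(R[:,1],3),"q",np.round(s["qpos"],2),"w",round(s["width"],3),"F",np.round(s["contact_force"],1))
E
python3 - <<'E'
from h import *
from scipy.optimize import least_squares
info()
m=[((80,178),(71,-51,65)),((150,360),(71,51,65)),((66,176),(75,-55,48)),((138,375),(75,55,48)),((395,98),(-68,-32,142)),((445,226),(-68,32,142))]
def res(v):
    c,s=np.cos(v[2]),np.sin(v[2]);o=[]
    for (a,b),(x,y,z) in m:
        x,y,z=x/1e3,y/1e3,z/1e3
        o+=list(proj("top",(v[0]+c*x-s*y,v[1]+s*x+c*y,z))-np.array([375+a/6-.4,205+b/6-.4]))
    return o
f=least_squares(res,[.48,-.25,1.9]);print(np.round(f.x[:2],4),np.degrees(f.x[2]),np.round(f.fun,2))
c,s=np.cos(f.x[2]),np.sin(f.x[2])
for x in(25,-68):print(x,f.x[0]+c*x/1e3,f.x[1]+s*x/1e3)
print("lid",ray("top",(207.6,231.1),.072), ray("side",(235+.35*134,255+.35*42),.072))
for n in ("hub_fl","hub_fr","hub_rl","hub_rr"):print(n,[ (round(d["score"],2),np.round(ray("side",d["xy"],.014)[:2],3)) for d in spotter.landmark_of(n,"side")[:2]])
E
```

```text
t 1.4 p [ 0.1246 -0.4842  0.2313] jaw -75.57 ydown [-0.  0. -1.] q [-1.32  0.24  0.    1.34  0.    1.57] w 0.997 F [ 0.3  1.5 -0.2]
[ 0.4836 -0.2515] 109.26665551486003 [-0.29 -0.97  0.16  1.22 -0.53 -0.85  0.33  0.59  0.03 -0.1   0.26  0.04]
25 0.4753164588873115 -0.22791484896819925
-68 0.506003210577688 -0.31570621113266945
lid [0.51012356 0.37288971 0.072     ] [0.50743463 0.38025577 0.072     ]
hub_fl []
hub_fr []
hub_rl []
hub_rr []
```

```bash
python3 - <<'E'
from h import *
p0,R0=cur();a0=-75.57
P=[(.125,-.484,.231),(.215,-.37,.24),(.29,-.24,.24),(.34,-.10,.24),(.38,.05,.24),(.42,.18,.24),(.47,.29,.22),(.51,.373,.19)]
A=np.linspace(a0,19,8);A[0]=a0
for i in range(7):print(go(P[i+1],A[i+1],np.array(P[i]),Rd(A[i])))
E
```

```text
[ 0.    -0.45   0.    -0.77  -0.06  -0.587]
[ 0.    -0.45   0.    -0.848  0.    -0.531]
[ 0.    -0.45   0.    -0.868  0.    -0.479]
[ 0.    -0.45   0.    -0.972  0.    -0.356]
[ 0.    -0.45   0.    -0.904  0.    -0.07 ]
[ 0.    -0.45   0.    -0.773  0.133  0.228]
[ 0.    -0.45   0.    -0.525  0.2    0.318]
```

Call:
jog_arm(deltas=[[[0,-0.2,0,-0.35,-0.03,-0.27,-1],[0,-0.4,0,-0.7,-0.06,-0.55,-1],[0,-0.45,0,-0.77,-0.06,-0.59,-1],[0,-0.45,0,-0.77,-0.06,-0.59,-1]]])

```text
time: 2.1
ee_pos: [0.2152, -0.3689, 0.2407]
ee_rot: [-0.172, 0.172, -0.686, 0.686]
contact_force: [-0.1, -0.8, -0.2]
width: 1.0
```

Call:
jog_arm(deltas=[[[0,-0.2,0,-0.4,0,-0.25,-1],[0,-0.4,0,-0.8,0,-0.5,-1],[0,-0.45,0,-0.85,0,-0.53,-1],[0,-0.45,0,-0.85,0,-0.53,-1]]])

```text
time: 2.6
ee_pos: [0.2907, -0.2385, 0.2407]
ee_rot: [-0.252, 0.252, -0.66, 0.661]
contact_force: [-1.1, -0.6, -0.1]
width: 0.999
```

Call:
jog_arm(deltas=[[[0,-0.2,0,-0.4,0,-0.25,-1],[0,-0.4,0,-0.8,0,-0.45,-1],[0,-0.45,0,-0.87,0,-0.48,-1],[0,-0.45,0,-0.87,0,-0.48,-1]]])

```text
time: 3.1
ee_pos: [0.3407, -0.0983, 0.2406]
ee_rot: [-0.328, 0.328, -0.626, 0.627]
contact_force: [-0.5, -0.2, -1.3]
width: 0.998
```

Call:
jog_arm(deltas=[[[0,-0.2,0,-0.4,0,-0.18,-1],[0,-0.4,0,-0.8,0,-0.32,-1],[0,-0.45,0,-0.97,0,-0.36,-1],[0,-0.45,0,-0.97,0,-0.36,-1]]])

```text
time: 3.6
ee_pos: [0.3803, 0.0517, 0.24]
ee_rot: [-0.399, 0.4, -0.583, 0.584]
contact_force: [-0.4, -0.7, 0.5]
width: 0.995
```

```bash
python3 - <<'E'
from h import *
info()
P=[cur()[0],(.42,.18,.24),(.47,.29,.22),(.51,.375,.17)]
p,R=cur();A=[np.degrees(np.arctan2(R[1,2],R[0,2])),-5,7,19]
for i in range(3):print(go(P[i+1],A[i+1],np.array(P[i]),Rd(A[i])))
E
```

```text
t 3.6 p [0.3803 0.0517 0.24  ] jaw -21.23 ydown [ 0.    -0.003 -1.   ] q [ 0.14  0.01 -0.24  1.32 -0.    2.08] w 0.995 F [-0.4 -0.7  0.5]
[ 0.    -0.541  0.    -0.893  0.    -0.063]
[ 0.    -0.4    0.    -0.76   0.133  0.268]
[ 0.    -0.4    0.    -0.53   0.333  0.334]
```

Call:
jog_arm(deltas=[[[0,-0.25,0,-0.45,0,-0.03,-1],[0,-0.5,0,-0.85,0,-0.06,-1],[0,-0.54,0,-0.9,0,-0.06,-1],[0,-0.54,0,-0.9,0,-0.06,-1]]])

```text
time: 4.1
ee_pos: [0.4211, 0.1791, 0.2392]
ee_rot: [-0.476, 0.478, -0.521, 0.523]
contact_force: [-0.9, 0.1, 0.0]
width: 0.999
```

Call:
jog_arm(deltas=[[[0,-0.2,0,-0.4,0.06,0.13,-1],[0,-0.4,0,-0.76,0.13,0.27,-1],[0,-0.4,0,-0.76,0.13,0.27,-1]]])

```text
time: 4.47
ee_pos: [0.4726, 0.2884, 0.2164]
ee_rot: [-0.526, 0.531, -0.469, 0.47]
contact_force: [0.1, -0.3, 1.4]
width: 1.001
```

Call:
jog_arm(deltas=[[[0,-0.2,0,-0.3,0.15,0.18,-1],[0,-0.4,0,-0.53,0.3,0.33,-1],[0,-0.4,0,-0.53,0.33,0.33,-1],[0,-0.4,0,-0.53,0.33,0.33,-1]]])

```text
time: 4.97
ee_pos: [0.5122, 0.37, 0.1664]
ee_rot: [-0.571, 0.578, -0.413, 0.413]
contact_force: [0.4, -0.5, -0.0]
width: 1.002
```

```bash
python3 - <<'E'
from h import *
info()
print(go((.51,.374,.025),19))
im=read_camera("top");sd=read_camera("side")
f=lambda i,x,y,w,h,W,H:cv2.resize(i[y:y+h,x:x+w],(W,H),interpolation=cv2.INTER_CUBIC)
cv2.imwrite("pics/m2.png",np.hstack([f(im,160,190,100,80,400,320),f(sd,220,220,100,80,400,320)]))
E
```

```text
t 4.97 p [0.5122 0.37   0.1664] jaw 18.56 ydown [-0.005 -0.009 -1.   ] q [ 0.63  0.54  0.29  1.32 -0.    1.87] w 1.002 F [ 0.4 -0.5 -0. ]
[ 0.015 -0.015  0.012 -0.036  0.942  0.002]
```

View pics/m2.png

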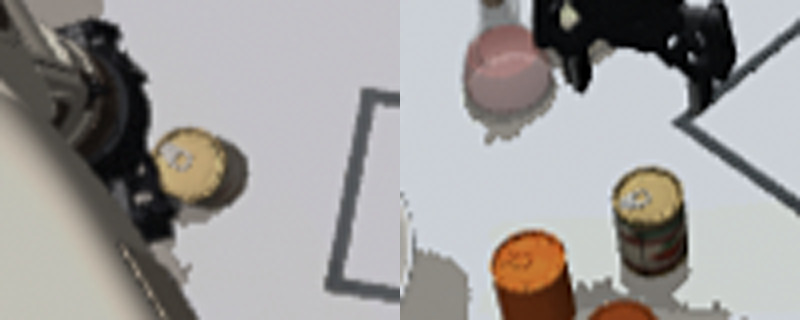

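Call:
jog_arm(deltas=[[[0.015,-0.015,0.012,-0.02,0.3,0,-1],[0.015,-0.015,0.012,-0.036,0.6,0,-1],[0.015,-0.015,0.012,-0.036,0.85,0,-1],[0.015,-0.015,0.012,-0.036,0.94,0,-1],[0.015,-0.015,0.012,-0.036,0.94,0,-1]]])

```text
time: 5.7
ee_pos: [0.5106, 0.3744, 0.0277]
ee_rot: [0.577, -0.575, 0.41, -0.411]
contact_force: [-0.0, 1.0, 1.1]
width: 1.001
```

Call:
jog_arm(deltas=[[[0,0,0,0,0,0,1],[0,0,0,0,0,0,1],[0,0,0,0,0,0,1],[0,0,0,0,0,0,1],[0,0,0,0,0,0,1],[0,0,0,0,0,0,1]]], squeeze=40)

```text
time: 6.45
ee_pos: [0.5121, 0.3753, 0.0304]
ee_rot: [0.578, -0.573, 0.41, -0.412]
contact_force: [-0.7, -1.4, 6.5]
width: 0.664
```

```bash
python3 - <<'E'
from h import *
info()
print(go((.51,.374,.165),19))
E
```

```text
t 6.45 p [0.5121 0.3753 0.0304] jaw 18.99 ydown [ 0.006  0.004 -1.   ] q [ 0.63  0.64  0.08  1.01 -0.    1.87] w 0.664 F [-0.7 -1.4  6.5]
[-0.014 -0.    -0.004  0.002 -0.898 -0.009]
```

```bash
python3 - <<'E'
from h import *
P=[(.512,.375,.165),(.503,.237,.165),(.494,.098,.165),(.485,-.04,.165),(.4775,-.17,.165),(.4753,-.2279,.165)]
for i in range(5):print(go(P[i+1],19,np.array(P[i]),Rd(19)))
E
```

```text
[ 0.     0.     0.     0.85   0.    -0.356]
[ 0.     0.     0.     0.857  0.    -0.358]
[ 0.     0.     0.     0.85   0.    -0.356]
[ 0.     0.     0.     0.803  0.    -0.329]
[ 0.    0.    0.    0.36  0.   -0.14]
```

Call:
jog_arm(deltas=[[[0,0,0,0,-0.2,0,1],[-0.014,0,0,0,-0.5,-0.01,1],[-0.014,0,0,0,-0.8,-0.01,1],[-0.014,0,0,0,-0.9,-0.01,1],[-0.014,0,0,0,-0.9,-0.01,1]]])

```text
time: 7.08
ee_pos: [0.5103, 0.3746, 0.1662]
ee_rot: [0.577, -0.574, 0.411, -0.41]
contact_force: [-0.7, 0.3, -2.3]
width: 0.663
```

Call:
jog_arm(deltas=[[[0,0,0,0.15,0,-0.06,1],[0,0,0,0.4,0,-0.17,1],[0,0,0,0.7,0,-0.3,1],[0,0,0,0.85,0,-0.35,1]]])

```text
time: 7.58
ee_pos: [0.4999, 0.234, 0.1628]
ee_rot: [-0.575, 0.576, -0.412, 0.41]
contact_force: [-0.1, 0.6, -1.3]
width: 0.664
```

Call:
jog_arm(deltas=[[[0,0,0,0.3,0,-0.12,1],[0,0,0,0.6,0,-0.25,1],[0,0,0,0.86,0,-0.36,1]]])

```text
time: 7.95
ee_pos: [0.4886, 0.0925, 0.1601]
ee_rot: [-0.573, 0.577, -0.414, 0.409]
contact_force: [0.1, -0.2, -1.2]
width: 0.661
```

Call:
jog_arm(deltas=[[[0,0,0,0.3,0,-0.12,1],[0,0,0,0.6,0,-0.25,1],[0,0,0,0.85,0,-0.36,1],[0,0,0,0.85,0,-0.36,1]]])

```text
time: 8.45
ee_pos: [0.4767, -0.0479, 0.1579]
ee_rot: [-0.571, 0.577, -0.416, 0.409]
contact_force: [0.7, 0.6, -2.2]
width: 0.658
```

```bash
python3 - <<'E'
from h import *
info()
print(go((.4753,-.2279,.165),19.3))
E
```

```text
t 8.45 p [ 0.4767 -0.0479  0.1579] jaw 18.61 ydown [-0.014 -0.001 -1.   ] q [-0.1   0.26 -0.17  1.16 -0.    1.15] w 0.658 F [ 0.7  0.6 -2.2]
[ 0.026 -0.023 -0.007  1.134 -0.046 -0.392]
```

Call:
jog_arm(deltas=[[[0.01,0,0,0.25,-0.02,-0.1,1],[0.02,-0.02,-0.007,0.5,-0.046,-0.2,1],[0.026,-0.02,-0.007,0.75,-0.046,-0.3,1],[0.026,-0.023,-0.007,0.85,-0.046,-0.32,1],[0.026,-0.023,-0.007,0.85,-0.046,-0.32,1]]])

```text
time: 9.07
ee_pos: [0.4717, -0.1837, 0.1637]
ee_rot: [0.577, -0.576, 0.41, -0.409]
contact_force: [0.5, 0.5, -2.0]
width: 0.665
```

```bash
python3 - <<'E'
from h import *
info()
print(go((.4753,-.2279,.12),19.3));print(go((.4753,-.2279,.078),19.3))
cv2.imwrite("pics/s3.png",read_camera("side"))
E
```

```text
t 9.07 p [ 0.4717 -0.1837  0.1637] jaw 19.26 ydown [-0.002  0.002 -1.   ] q [-0.37  0.29 -0.1   1.18  0.    0.86] w 0.665 F [ 0.5  0.5 -2. ]
[ 0.002 -0.001 -0.004  0.287  0.291 -0.074]
[ 0.002 -0.001 -0.004  0.288  0.571 -0.074]
```

Call:
jog_arm(deltas=[[[0,0,0,0.15,0,-0.04,1],[0,0,0,0.287,0.05,-0.074,1],[0,0,0,0.287,0.2,-0.074,1],[0,0,0,0.287,0.35,-0.074,1],[0,0,0,0.287,0.46,-0.074,1],[0,0,0,0.287,0.5,-0.074,1],[0,0,0,0.287,0.53,-0.074,1],[0,0,0,0.287,0.55,-0.074,1]]])

```text
time: 10.12
ee_pos: [0.4758, -0.2272, 0.0816]
ee_rot: [0.577, -0.577, 0.409, -0.408]
contact_force: [-0.2, -0.1, -0.8]
width: 0.663
```

```bash
python3 - <<'E'
from h import *
info()
print(go((.4753,-.2279,.078),19.3))
f=lambda i,x,y,w,h,W,H:cv2.resize(i[y:y+h,x:x+w],(W,H),interpolation=cv2.INTER_CUBIC)
cv2.imwrite("pics/m3.png",np.hstack([f(read_camera("side"),330,120,100,80,400,320),f(read_camera("top"),370,190,100,80,400,320)]))
E
```

```text
t 10.12 p [ 0.4758 -0.2272  0.0816] jaw 19.33 ydown [-0.001  0.001 -1.   ] q [-0.45  0.41 -0.17  0.99  0.    0.79] w 0.663 F [-0.2 -0.1 -0.8]
[ 0.001  0.001 -0.003  0.004  0.024 -0.005]
```

View pics/m3.png

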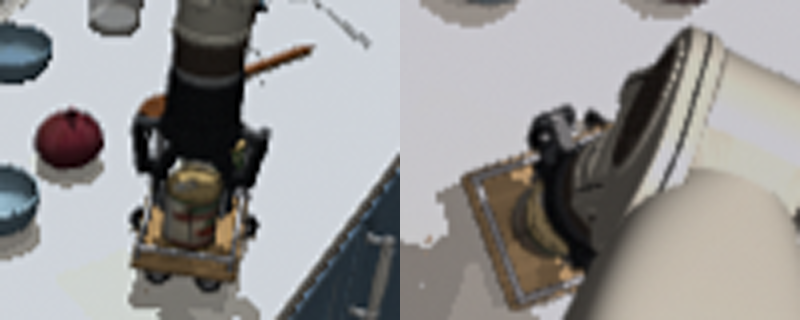

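Both views show the tin centred between the side rails, clear of the handle. I'll lower the last millimetres and let go.

Call:
jog_arm(deltas=[[[0,0,0,0,0.01,0,1],[0,0,0,0,0.018,0,1],[0,0,0,0,0.018,0,1]]])

```text
time: 10.6
ee_pos: [0.4755, -0.2271, 0.0788]
ee_rot: [0.577, -0.577, 0.41, -0.408]
contact_force: [0.1, -0.0, -2.2]
width: 0.661
```

Call:
jog_arm(deltas=[[[0,0,0,0,0.01,0,1],[0,0,0,0,0.01,0,1]]])

```text
time: 10.85
ee_pos: [0.476, -0.2274, 0.0781]
ee_rot: [0.577, -0.576, 0.409, -0.409]
contact_force: [-0.4, 0.6, 3.8]
width: 0.663
```

Call:
jog_arm(deltas=[[[0,0,0,0,0.01,0,1],[0,0,0,0,0.01,0,1]]])

```text
time: 11.1
ee_pos: [0.4768, -0.2276, 0.078]
ee_rot: [0.577, -0.576, 0.408, -0.41]
contact_force: [-1.7, 1.0, 7.2]
width: 0.666
```

Call:
jog_arm(deltas=[[[0,0,0,0,-0.01,0,-0.4],[0,0,0,0,-0.01,0,-0.5],[0,0,0,0,-0.01,0,-0.7],[0,0,0,0,-0.01,0,-0.9],[0,0,0,0,-0.01,0,-0.9],[0,0,0,0,-0.01,0,-0.9]]])

```text
time: 11.85
ee_pos: [0.4767, -0.2276, 0.0794]
ee_rot: [0.577, -0.576, 0.408, -0.41]
contact_force: [0.2, 0.0, -0.3]
width: 0.953
```

Call:
jog_arm(deltas=[[[0,0,0,0,-0.15,0,-0.9],[0,0,0,0,-0.4,0,-0.9],[0,0,0,0,-0.7,0,-0.9],[0,0,0,0,-0.95,0,-0.9],[0,0,0,0,-0.95,0,-0.9]]])

```text
time: 12.48
ee_pos: [0.4784, -0.2286, 0.2256]
ee_rot: [0.578, -0.576, 0.406, -0.412]
contact_force: [-0.3, -0.2, -0.4]
width: 0.95
```

```bash
python3 - <<'E'
from h import *
info()
P=[cur()[0],(.44,-.31,.24),(.43,-.35,.24),(.45,-.36,.24)]
print(go((.5,-.32,.23),45));print(go((.5,-.32,.23),45+30,np.array((.5,-.32,.23)),Rd(45)))
f=lambda i,x,y,w,h,W,H:cv2.resize(i[y:y+h,x:x+w],(W,H),interpolation=cv2.INTER_CUBIC)
cv2.imwrite("pics/m4.png",np.hstack([f(read_camera("side"),330,120,100,80,400,320),f(read_camera("top"),370,190,100,80,400,320)]))
for c in("top","side"):
  for n,z in dict(handle=.14,tall_tin=0,deck=.048,caddy=0).items():
    for d in spotter.landmark_of(n,c)[:2]: print(c,n,round(d["score"],2),np.round(ray(c,d["xy"],z if n!="tall_tin" else .048),3))
E
```

```text
t 12.47 p [ 0.4784 -0.2286  0.2256] jaw 19.32 ydown [ 0.009 -0.003 -1.   ] q [-0.45  0.3   0.06  1.33  0.    0.79] w 0.95 F [-0.3 -0.2 -0.4]
[-0.012 -0.856  0.014  0.623 -0.026 -0.065]
[ 0. -1.  0.  0.  0.  0.]
top tall_tin 0.89 [ 0.481 -0.225  0.048]
top tall_tin 0.88 [0.445 0.462 0.048]
top deck 0.89 [ 0.477 -0.23   0.048]
top caddy 0.91 [ 0.496 -0.258  0.   ]
side handle 0.58 [ 0.5   -0.287  0.14 ]
side tall_tin 0.76 [0.439 0.502 0.048]
side tall_tin 0.56 [0.518 0.498 0.048]
side deck 0.97 [ 0.482 -0.225  0.048]
side deck 0.57 [ 0.446 -0.177  0.048]
side caddy 0.94 [ 0.489 -0.242  0.   ]
```

View pics/m4.png

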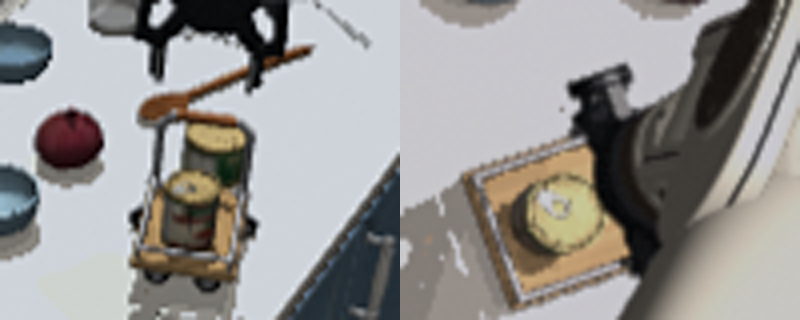

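Call:
jog_arm(deltas=[[[0,-0.3,0,0.2,-0.02,-0.02,-0.9],[0,-0.6,0,0.4,-0.03,-0.04,-0.9],[0,-0.85,0,0.62,-0.03,-0.065,-0.9],[0,-0.85,0,0.62,-0.03,-0.065,-0.9]]])

```text
time: 13.48
ee_pos: [0.4977, -0.3204, 0.2247]
ee_rot: [0.653, -0.652, 0.272, -0.273]
contact_force: [-0.2, 0.8, -0.7]
width: 0.952
```

Call:
jog_arm(deltas=[[[0,-0.35,0,0,0,0,-0.9],[0,-0.7,0,0,0,0,-0.9],[0,-1,0,0,0,0,-0.9],[0,-1,0,0,0,0,-0.9]]])

```text
time: 13.98
ee_pos: [0.4976, -0.3195, 0.2246]
ee_rot: [0.701, -0.7, 0.095, -0.095]
contact_force: [-0.1, -0.7, -0.6]
width: 0.95
```

Call:
jog_arm(deltas=[[[0,-0.35,0,0,0,0,-0.9],[0,-0.7,0,0,0,0,-0.9],[0,-1,0,0,0,0,-0.9],[0,-1,0,0,0,0,-0.9]]])

```text
time: 14.48
ee_pos: [0.4975, -0.3191, 0.2246]
ee_rot: [0.702, -0.701, -0.088, 0.088]
contact_force: [-0.3, 0.8, 0.0]
width: 0.953
```

```bash
python3 - <<'E'
from h import *
info()
print(go((.505,-.315,.2),109.3));print(go((.505,-.315,.118),109.3))
s=read_camera("side");t=read_camera("top")
f=lambda i,x,y,w,h,W,H:cv2.resize(i[y:y+h,x:x+w],(W,H),interpolation=cv2.INTER_CUBIC)
# overlay predicted handle axis & fingertip point
m=np.hstack([f(s,330,120,100,80,400,320),f(t,370,190,100,80,400,320)])
a=np.radians(109.27);L=np.array([-np.sin(a),np.cos(a),0])*.032;h=np.array([.506,-.3157,.14])
for c,x,y,o in(("side",330,120,0),("top",370,190,400)):
    for p in(h-L,h,h+L):
        u=(proj(c,p)-[x,y])*4;cv2.circle(m,(int(u[0])+o,int(u[1])),3,(0,255,0),-1)
cv2.imwrite("pics/m5.png",m)
E
```

```text
t 14.47 p [ 0.4975 -0.3191  0.2246] jaw 104.32 ydown [-0.     0.002 -1.   ] q [-0.57  0.43  0.25  1.4   0.   -0.82] w 0.953 F [-0.3  0.8  0. ]
[-0.003 -0.166  0.001  0.055  0.164  0.014]
[-0.003 -0.166  0.001  0.055  0.711  0.013]
```

View pics/m5.png

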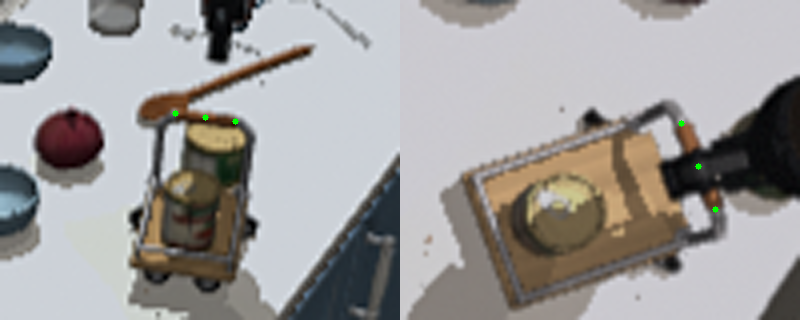

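Call:
jog_arm(deltas=[[[0,-0.166,0,0.055,0,0.014,-0.5],[0,-0.166,0,0.055,0.16,0.014,-0.5],[0,-0.166,0,0.055,0.35,0.014,-0.5],[0,-0.166,0,0.055,0.55,0.014,-0.5],[0,-0.166,0,0.055,0.69,0.014,-0.5],[0,-0.166,0,0.055,0.69,0.014,-0.5]]])

```text
time: 15.32
ee_pos: [0.5036, -0.314, 0.1191]
ee_rot: [0.699, -0.695, -0.117, 0.119]
contact_force: [-0.4, -0.0, 0.8]
width: 0.746
```

Call:
jog_arm(deltas=[[[0,0,0,0,0,0,0],[0,0,0,0,0,0,0.3],[0,0,0,0,0,0,0.5],[0,0,0,0,0,0,0.6],[0,0,0,0,0,0,0.7],[0,0,0,0,0,0,0.8],[0,0,0,0,0,0,1],[0,0,0,0,0,0,1]]], squeeze=40)

```text
time: 16.32
ee_pos: [0.504, -0.3144, 0.1198]
ee_rot: [0.698, -0.696, -0.117, 0.119]
contact_force: [0.3, -1.0, 5.7]
width: 0.148
```

```bash
python3 - <<'E'
from h import *
info()
t=read_camera("top");cv2.imwrite("pics/t6.png",t)
cv2.imwrite("pics/m6.png",cv2.resize(t[190:270,370:470],(700,560),interpolation=cv2.INTER_CUBIC))
E
```

```text
t 16.32 p [ 0.504  -0.3144  0.1198] jaw 109.19 ydown [-0.003  0.003 -1.   ] q [-0.56  0.49  0.08  1.16  0.   -0.89] w 0.148 F [ 0.3 -1.   5.7]
```

View pics/m6.png

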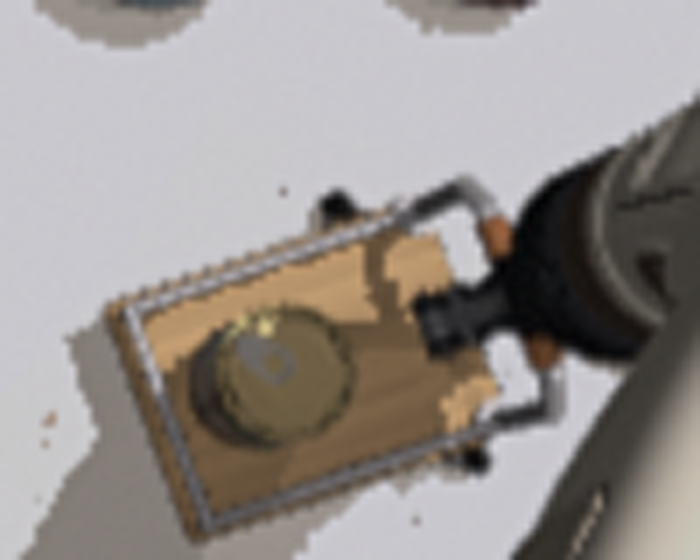

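```bash
cat > path.py <<'E'
from h import *
from scipy.interpolate import CubicHermiteSpline
u=lambda d:np.array([np.cos(np.radians(d)),np.sin(np.radians(d))])
Y0,Y1=109.2,81.55;BAY=np.array([.487,.171]);h0=np.array([.504,-.3144]);OFF=np.array([0.,0.]);dY=0.
c0=h0+.068*u(Y0);c1=BAY-.215*u(Y1);L=np.linalg.norm(c1-c0)*1.01
H=CubicHermiteSpline([0,L],[c0,c1],[u(Y0),u(Y1)])
TOT=L+.215
def pose(s):
    if s<L: d=H(s,1);c=H(s)
    else: d=u(Y1);c=c1+(s-L)*u(Y1)
    y=np.degrees(np.arctan2(d[1],d[0]));return c-.068*u(y),y
INC=np.array([4,8,11,13,13,13,11,8,4,0])/85.
def rows(s,ds,z=.1198,dy=0,inc=INC):
    info();p0,R0=cur()
    for k in np.cumsum(inc): 
        h,y=pose(min(s+ds*k,TOT));print(go((*h,z),y+dy,p0,R0).tolist())
    print("s end",s+ds,"of",TOT,"target",np.round(h,4),round(y,2))
E
python3 - <<'E'
from path import *
for c,(x,y) in {"fr":(71,-51),"fl":(71,51)}.items():
    p=c0+u(Y0)*x/1e3+u(Y0+90)*y/1e3;print(c,proj("top",(*p,.065)))
print("seen",(370+122/7-.4,190+305/7-.4),(370+205/7-.4,190+528/7-.4))
print(c0,c1,L);rows(0,.09)
E
```

```text
fr [387.22138528 233.89921249]
fl [399.29912099 266.45179021]
seen (387.02857142857147, 233.17142857142855) (398.8857142857143, 265.02857142857147)
[ 0.48163707 -0.25018241] [ 0.45540655 -0.04166606] 0.21226131276119992
t 16.38 p [ 0.504  -0.3144  0.1198] jaw 109.2 ydown [-0.003  0.003 -1.   ] q [-0.56  0.49  0.08  1.16  0.   -0.89] w 0.146 F [ 0.6 -0.9  4.6]
[-0.008, 0.012, -0.003, -0.003, 0.0, 0.028]
[-0.007, 0.036, -0.003, -0.008, 0.001, 0.085]
[-0.007, 0.071, -0.003, -0.014, 0.001, 0.163]
[-0.007, 0.115, -0.003, -0.02, 0.001, 0.255]
[-0.007, 0.162, -0.003, -0.024, 0.002, 0.348]
[-0.007, 0.211, -0.003, -0.027, 0.002, 0.441]
[-0.007, 0.255, -0.003, -0.028, 0.002, 0.519]
[-0.007, 0.288, -0.004, -0.028, 0.003, 0.577]
[-0.007, 0.305, -0.004, -0.027, 0.003, 0.605]
[-0.007, 0.305, -0.004, -0.027, 0.003, 0.605]
s end 0.09 of 0.42726131276119994 target [ 0.4703 -0.23  ] 100.06
```

Call:
jog_arm(deltas=[[[0,0.012,0,-0.003,0,0.028,1],[0,0.036,0,-0.008,0,0.085,1],[0,0.07,0,-0.014,0,0.163,1],[0,0.115,0,-0.02,0,0.255,1],[0,0.162,0,-0.024,0,0.348,1],[0,0.21,0,-0.027,0,0.44,1],[0,0.255,0,-0.028,0,0.52,1],[0,0.288,0,-0.028,0,0.577,1],[0,0.305,0,-0.027,0,0.605,1],[0,0.305,0,-0.027,0,0.605,1]]])

```text
time: 17.62
ee_pos: [0.4696, -0.2291, 0.1199]
ee_rot: [0.706, -0.703, -0.061, 0.063]
contact_force: [-1.0, 1.2, 2.7]
width: 0.146
```

```bash
python3 - <<'E'
from path import *
rows(.09,.12)
E
```

```text
t 17.62 p [ 0.4696 -0.2291  0.1199] jaw 100.08 ydown [-0.004  0.005 -1.   ] q [-0.46  0.36 -0.13  1.09  0.   -0.63] w 0.146 F [-1.   1.2  2.7]
[-0.01, 0.024, -0.006, -0.002, 0.001, 0.031]
[-0.01, 0.071, -0.006, -0.011, 0.001, 0.107]
[-0.01, 0.14, -0.007, -0.022, 0.002, 0.211]
[-0.01, 0.227, -0.007, -0.031, 0.002, 0.334]
[-0.01, 0.319, -0.007, -0.035, 0.003, 0.458]
[-0.009, 0.417, -0.007, -0.035, 0.004, 0.582]
[-0.009, 0.504, -0.008, -0.03, 0.004, 0.687]
[-0.009, 0.57, -0.008, -0.024, 0.005, 0.763]
[-0.009, 0.604, -0.008, -0.02, 0.005, 0.802]
[-0.009, 0.604, -0.008, -0.02, 0.005, 0.802]
s end 0.21 of 0.42726131276119994 target [ 0.4456 -0.1112] 81.96
```

Call:
jog_arm(deltas=[[[-0.003,0.024,-0.002,-0.002,0,0.031,1],[-0.005,0.07,-0.004,-0.01,0.001,0.107,1],[-0.008,0.14,-0.006,-0.022,0.002,0.21,1],[-0.008,0.227,-0.006,-0.03,0.002,0.334,1],[-0.008,0.32,-0.006,-0.035,0.003,0.458,1],[-0.008,0.417,-0.006,-0.035,0.004,0.58,1],[-0.008,0.504,-0.006,-0.03,0.004,0.687,1],[-0.008,0.57,-0.006,-0.024,0.005,0.763,1],[-0.008,0.604,-0.006,-0.02,0.005,0.8,1],[-0.008,0.604,-0.006,-0.02,0.005,0.8,1]]])

```text
time: 18.88
ee_pos: [0.4456, -0.1109, 0.1198]
ee_rot: [0.706, -0.705, 0.05, -0.049]
contact_force: [-0.6, 0.2, 5.8]
width: 0.148
```

```bash
python3 - <<'E'
from path import *
rows(.21,.10)
t=read_camera("top");s=read_camera("side");cv2.imwrite("pics/t7.png",t)
f=lambda i,x,y,w,h,W,H:cv2.resize(i[y:y+h,x:x+w],(W,H),interpolation=cv2.INTER_CUBIC)
cv2.imwrite("pics/m7.png",np.hstack([f(t,230,195,160,120,400,300),f(s,290,180,133,100,400,300)]))
for c,(x,y) in {"fr":(71,-51),"fl":(71,51),"rr":(-75,-51),"rl":(-75,51)}.items():
    h,yw=pose(.21);p=h+.068*u(yw)+u(yw)*x/1e3+u(yw+90)*y/1e3;print(c,(proj("top",(*p,.065))-[230,195])*2.5)
E
```

```text
t 18.88 p [ 0.4456 -0.1109  0.1198] jaw 82.0 ydown [-0.001  0.002 -1.   ] q [-0.24  0.25 -0.29  1.03  0.   -0.11] w 0.148 F [-0.6  0.2  5.8]
[-0.003, 0.015, -0.002, -0.003, 0.0, 0.029]
[-0.003, 0.015, -0.002, -0.003, 0.0, 0.092]
[-0.003, 0.015, -0.002, -0.002, 0.0, 0.178]
[-0.003, 0.015, -0.002, -0.001, 0.001, 0.28]
[-0.003, 0.015, -0.002, -0.0, 0.001, 0.382]
[-0.003, 0.015, -0.002, 0.001, 0.001, 0.484]
[-0.003, 0.015, -0.002, 0.001, 0.001, 0.57]
[-0.003, 0.015, -0.002, 0.002, 0.001, 0.633]
[-0.003, 0.015, -0.002, 0.002, 0.001, 0.664]
[-0.003, 0.015, -0.002, 0.002, 0.001, 0.664]
s end 0.31 of 0.42726131276119994 target [ 0.4598 -0.0123] 81.55
fr [238.52681314  88.60670381]
fl [226.00931244 173.25349026]
rr [358.9684823  106.43988475]
rl [348.23409412 191.73615186]
```

View pics/m7.png

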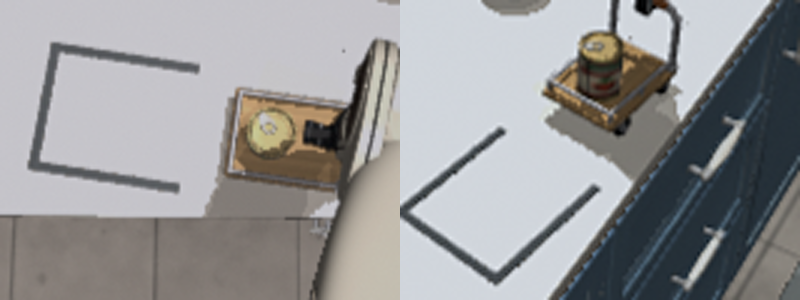

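The caddy is in front of the opening, tin upright, and the rail corners lie within about 1 px of the prediction. On with the straight run.

Call:
jog_arm(deltas=[[[0,0.005,0,-0.001,0,0.029,1],[0,0.01,0,-0.001,0,0.092,1],[0,0.015,0,-0.001,0,0.178,1],[0,0.015,0,0,0.001,0.28,1],[0,0.015,0,0,0.001,0.382,1],[0,0.015,0,0.001,0.001,0.484,1],[0,0.015,0,0.001,0.001,0.57,1],[0,0.015,0,0.002,0.001,0.633,1],[0,0.015,0,0.002,0.001,0.664,1],[0,0.015,0,0.002,0.001,0.664,1]]])

```text
time: 20.23
ee_pos: [0.46, -0.0119, 0.1198]
ee_rot: [0.706, -0.704, 0.052, -0.052]
contact_force: [0.1, 1.9, 4.6]
width: 0.146
```

```bash
python3 - <<'E'
from path import *
rows(.31,.11)
t=read_camera("top");s=read_camera("side");cv2.imwrite("pics/t8.png",t)
f=lambda i,x,y,w,h,W,H:cv2.resize(i[y:y+h,x:x+w],(W,H),interpolation=cv2.INTER_CUBIC)
cv2.imwrite("pics/m8.png",np.vstack([f(t,235,205,120,70,720,420),np.hstack([f(s,290,190,100,50,360,180)]*2)]))
for c,(x,y) in {"fr":(71,-51),"fl":(71,51),"rr":(-75,-51),"rl":(-75,51)}.items():
    h,yw=pose(.31);p=h+.068*u(yw)+u(yw)*x/1e3+u(yw+90)*y/1e3;print(c,(proj("top",(*p,.065))+.4-[235,205])*6)
E
```

```text
t 20.23 p [ 0.46   -0.0119  0.1198] jaw 81.57 ydown [-0.001  0.002 -1.   ] q [-0.03  0.25 -0.29  1.03  0.    0.12] w 0.146 F [0.1 1.9 4.6]
[-0.004, 0.001, -0.002, -0.001, 0.0, 0.032]
[-0.004, 0.001, -0.002, -0.001, 0.0, 0.101]
[-0.004, 0.001, -0.002, -0.001, 0.001, 0.196]
[-0.004, 0.001, -0.002, -0.001, 0.001, 0.308]
[-0.004, 0.001, -0.002, -0.001, 0.001, 0.42]
[-0.004, 0.001, -0.002, -0.001, 0.001, 0.533]
[-0.004, 0.001, -0.002, -0.001, 0.002, 0.628]
[-0.004, 0.001, -0.002, -0.001, 0.002, 0.697]
[-0.004, 0.001, -0.002, -0.001, 0.002, 0.731]
[-0.004, 0.001, -0.002, -0.001, 0.002, 0.731]
s end 0.42 of 0.42726131276119994 target [0.4759 0.0966] 81.55
fr [349.43864648 123.70152629]
fl [315.08631845 325.50528906]
rr [636.43330242 168.27505803]
rl [606.28488183 371.68411748]
```

View pics/m8.png

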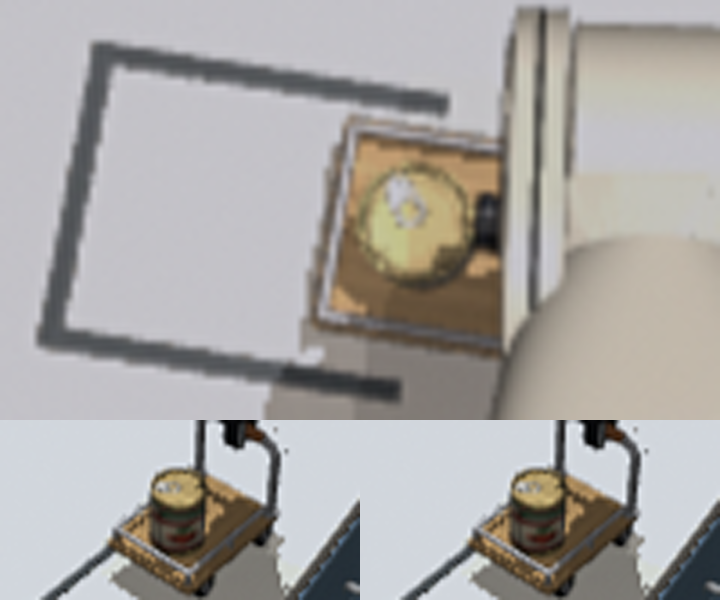

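Rail corners are seen at (349,125) and (318,322) against predicted (349,124) and (315,325). The caddy is square and centred, about 117 mm short, so I'll make the last straight run.

Call:
jog_arm(deltas=[[[0,0,0,0,0,0.03,1],[0,0,0,0,0,0.1,1],[0,0,0,-0.001,0,0.2,1],[0,0,0,-0.001,0,0.32,1],[0,0,0,-0.001,0,0.44,1],[0,0,0,-0.001,0,0.56,1],[0,0,0,-0.001,0,0.66,1],[0,0,0,-0.001,0,0.73,1],[0,0,0,-0.001,0,0.77,1],[0,0,0,-0.001,0,0.77,1]]])

```text
time: 21.58
ee_pos: [0.4766, 0.1022, 0.1198]
ee_rot: [0.706, -0.704, 0.053, -0.051]
contact_force: [-0.7, 1.1, 4.2]
width: 0.147
```

```bash
python3 - <<'E'
from path import *
info();p,R=cur();print("pred centre err vs bay",p[:2]+.068*u(81.55)-BAY)
t=read_camera("top");s=read_camera("side")
f=lambda i,x,y,w,h,W,H:cv2.resize(i[y:y+h,x:x+w],(W,H),interpolation=cv2.INTER_CUBIC)
cv2.imwrite("pics/m9.png",np.hstack([f(t,230,200,100,80,400,320),f(s,270,190,100,80,400,320)]))
E
```

```text
t 21.57 p [0.4766 0.1022 0.1198] jaw 81.56 ydown [-0.002  0.003 -1.   ] q [ 0.21  0.3  -0.22  1.05  0.    0.36] w 0.147 F [-0.7  1.1  4.2]
pred centre err vs bay [-0.00043142 -0.00150808]
```

View pics/m9.png

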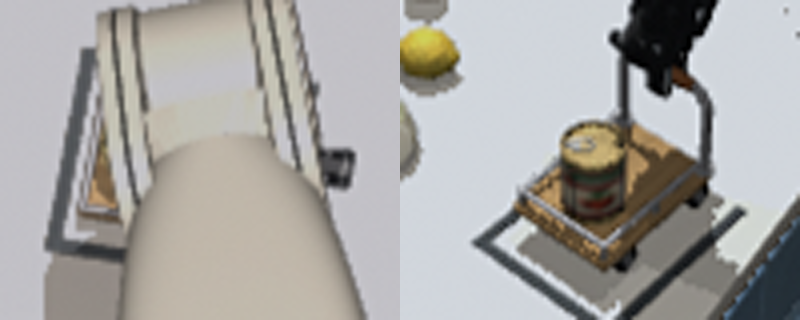

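Call:
jog_arm(deltas=[[[0,0,0,0,0,0,0.6],[0,0,0,0,0,0,0.5],[0,0,0,0,0,0,0.3],[0,0,0,0,0,0,0],[0,0,0,0,0,0,-0.3],[0,0,0,0,0,0,-0.4],[0,0,0,0,0,0,-0.4]]])

```text
time: 22.55
ee_pos: [0.4765, 0.1019, 0.1199]
ee_rot: [0.706, -0.704, 0.053, -0.052]
contact_force: [-1.0, -0.9, 0.6]
width: 0.702
```

Call:
jog_arm(deltas=[[[0,0,0,0,-0.1,0,-0.4],[0,0,0,0,-0.3,0,-0.4],[0,0,0,0,-0.6,0,-0.4],[0,0,0,0,-0.8,0,-0.4],[0,0,0,0,-0.8,0,-0.4]]])

```text
time: 23.18
ee_pos: [0.4787, 0.102, 0.2437]
ee_rot: [0.707, -0.704, 0.05, -0.054]
contact_force: [0.1, -0.4, -0.4]
width: 0.702
```

```bash
python3 - <<'E'
from path import *
info()
for i in range(3): print(go((.40-.05*i,-.03-.13*i,.26),70-20*i) if i==0 else go((.40-.03*i,-.03-.12*i,.26),70-15*i,np.array((.40-.03*(i-1),-.03-.12*(i-1),.26)),Rd(70-15*(i-1))))
E
```

```text
t 23.18 p [0.4787 0.102  0.2437] jaw 81.54 ydown [ 0.006  0.004 -1.   ] q [ 0.21  0.21 -0.    1.35  0.    0.36] w 0.702 F [ 0.1 -0.4 -0.4]
[-0.01   0.385  0.009 -0.389 -0.115 -0.947]
[ 0.     0.5    0.     0.086  0.    -0.82 ]
[ 0.     0.5    0.     0.295  0.    -0.77 ]
```

Move aside for a clear top view.

Call:
jog_arm(deltas=[[[0,0.1,0,-0.1,-0.05,-0.3,-0.4],[0,0.25,0,-0.25,-0.1,-0.6,-0.4],[0,0.38,0,-0.39,-0.11,-0.94,-0.4],[0,0.38,0,-0.39,-0.11,-0.94,-0.4]]])

```text
time: 23.68
ee_pos: [0.3977, -0.0312, 0.2591]
ee_rot: [0.698, -0.695, 0.122, -0.125]
contact_force: [-0.3, 0.6, 0.3]
width: 0.697
```

Call:
jog_arm(deltas=[[[0,0.17,0,0.03,0,-0.3,-0.4],[0,0.35,0,0.06,0,-0.6,-0.4],[0,0.5,0,0.09,0,-0.82,-0.4],[0,0.5,0,0.09,0,-0.82,-0.4]]])

```text
time: 24.18
ee_pos: [0.3677, -0.1522, 0.2579]
ee_rot: [0.676, -0.672, 0.214, -0.215]
contact_force: [0.4, 0.0, -0.4]
width: 0.699
```

Call:
jog_arm(deltas=[[[0,0.17,0,0.1,0,-0.25,-0.4],[0,0.35,0,0.2,0,-0.5,-0.4],[0,0.5,0,0.3,0,-0.77,-0.4],[0,0.5,0,0.3,0,-0.77,-0.4]]])

```text
time: 24.68
ee_pos: [0.3379, -0.2733, 0.2566]
ee_rot: [0.642, -0.638, 0.301, -0.301]
contact_force: [0.5, 0.7, -0.5]
width: 0.7
```

```bash
python3 - <<'E'
from path import *
info()
t=read_camera("top");s=read_camera("side")
f=lambda i,x,y,w,h,W,H:cv2.resize(i[y:y+h,x:x+w],(W,H),interpolation=cv2.INTER_CUBIC)
m=np.vstack([f(t,235,205,100,70,500,350),f(s,280,200,100,50,500,250)])
c=BAY
for x,y in((71,-51),(71,51),(-75,-51),(-75,51)):
    p=c+u(Y1)*x/1e3+u(Y1+90)*y/1e3
    q=(proj("top",(*p,.065))+.4-[235,205])*5;cv2.circle(m,(int(q[0]),int(q[1])),2,(0,255,0),-1)
    q=(proj("side",(*p,.065))+.4-[280,200])*5;cv2.circle(m,(int(q[0]),int(q[1])+350),2,(0,255,0),-1)
for c_ in("top","side"):
  for n,z in dict(caddy=0,deck=.048,handle=.14,tall_tin=.048,hub_fl=.014,hub_fr=.014,hub_rl=.014,hub_rr=.014).items():
    for d in spotter.landmark_of(n,c_)[:1]:
        w=ray(c_,d["xy"],z)[:2]-BAY;print(c_,n,round(d["score"],2),"in bay frame mm",np.round(1e3*np.array([w@u(Y1),w@u(Y1+90)])))
cv2.imwrite("pics/m10.png",m)
for n in("wide_tin","bowl","onion","lemon"):
    print(n,[np.round(ray("top",d["xy"],0)[:2],3) for d in spotter.landmark_of(n,"top")[:1]])
E
```

```text
t 24.68 p [ 0.3379 -0.2733  0.2566] jaw 39.58 ydown [ 0.003  0.005 -1.   ] q [-0.68  0.1  -0.1   1.37  0.01  0.2 ] w 0.7 F [ 0.5  0.7 -0.5]
top caddy 0.66 in bay frame mm [ 5. -4.]
top deck 0.8 in bay frame mm [25. -1.]
top handle 0.9 in bay frame mm [-69.  -7.]
top tall_tin 0.73 in bay frame mm [286.  81.]
top hub_fl 0.33 in bay frame mm [-7.  0.]
side caddy 0.81 in bay frame mm [5. 2.]
side deck 0.74 in bay frame mm [14. -0.]
side handle 0.97 in bay frame mm [-69.  -1.]
side tall_tin 0.9 in bay frame mm [321.  99.]
side hub_fl 0.54 in bay frame mm [-460. -247.]
wide_tin [array([ 0.533, -0.427])]
bowl []
onion [array([ 0.682, -0.351])]
lemon [array([0.487, 0.166])]
```

View pics/m10.png

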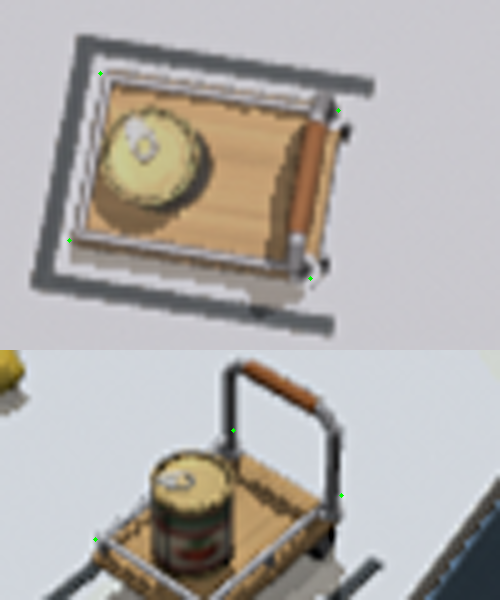

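```bash
python3 -c "
from h import *
info();print(r.sign_off())"
```

```text
t 25.77 p [ 0.3376 -0.2725  0.2573] jaw 39.66 ydown [ 0.004  0.004 -1.   ] q [-0.68  0.1  -0.1   1.37  0.01  0.2 ] w 0.698 F [ 0.3  0.2 -0.3]
the job is handed in; nothing more can be done
None
```

I stood the labelled tall tin on the caddy's deck and let go. Then I pinched the handle, rolled the caddy forwards through a gentle arc, and ran it about 215 mm straight into the bay. I released it, moved the arm clear and handed in at about 26 s; sign-off gives no verdict.

**Last checks that agreed:**
- **Position:** The front rail corners lie within about 1 px (3 mm) of where a perfectly parked caddy would put them. By the arm's own reading the centre was about 1.6 mm off just before release. The networks put the caddy's centre within about 6 mm of the bay's and the handle 69 mm towards the open end.
- **Tin and wheels:** The last picture shows the tin upright on the deck. The two rear wheels show directly behind the rear edge.
- **Bystanders:** The wide tin and onion were found within about 5 mm of their starting places.

**Checks that failed or disagreed:**
- **Front castors:** These could not be seen, and the networks' castor reports were unusable. That they trail straight is inferred from the straight run.
- **Castors before the bay (step 2):** I did not confirm in a picture that all four trailed straight while still short. The caddy stood still about 117 mm short after roughly 100 mm of straight rolling.
- **Tall tin:** At the end the network reported only the orange look-alikes for it, so its place was judged from the picture.
- **Bowl and lemon:** The bowl was not detected, and the lemon's report was wrong (it fell on the tin). The lemon shows in the side view, and the arm never went near either.

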